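Index the wafer stage to the next hole

ROBOT

A 7-joint arm with a two-finger parallel gripper is mounted at the origin on the work surface. World frame = base frame: x ahead of the robot, y to its left, z up, the work surface at z = 0. Lengths are in m, angles in degrees, forces in N, time in s.
With the tool pointing down it reaches from about 0.425 to 0.875 m from the base axis. Payload 8.4 kg.
Tool frame: the origin (TCP) lies at the very end of the fingers, on their centre line; the grasp point (between the pads) lies 19 mm behind it; z points along the fingers, x is the direction in which the jaws open and shut, and the axes are right-handed (so a half turn about z gives the same grasp; the last joint's range is limited). The gripper opens to 87 mm and grips with 3 to 60 N. Pads are 19 mm wide; open, the fingers measure 117 mm over their backs; the gripper's body (75 mm by 190 mm) begins 51 mm behind the grasp point.
Start: joints at [-81.371, 19.091, 2.286, 83.961, -0.768, 76.965, -3.352], TCP at [0.161, 0.63, 0.223] pointing down, gripper open.
Joint ranges: [-147.57, 147.57], [-21.85, 119.76], [-74.77, 79.35], [14.55, 137.4], [-85.83, 265.84], [4.83, 119.75], [-152.11, 152.11]. Speed limits (degrees/s): [127.2, 127.2, 159.86, 159.86, 180, 180, 180].

INTERFACE

Orientations are given as a 3x3 rotation matrix whose columns are the frame's x, y, z axes.
In Python, from cell import manip gives the robot as it stands. The module is installed in compiled form; this text tells all that it offers.
- The arm moves only by the tool servo_tool, never from a script. Its argument "commands" is one flat list of numbers, 4 for each row, row after row: the shift along the tool's x, y, z in cm, then the turn about the tool's z in rad. A call has 1 to 10 rows; each row shifts and turns the commanded pose from where the row before left it, along the tool's axes as they then stand; what a row does not reach is not made up. A row lasts 1/12 s, in which the tool goes at most 41.7 mm and 7.16 degrees, less where a joint would pass 70% of its speed; a pose out of reach is approached as far as the arm can. A call with a gripper value outside its range is refused whole. "gripper" is the closure in counts, from 0 (fully open) to 255 (shut), set as the call begins (left out, the last holds). The fingers move at their own pace and stop on an object; "squeeze" is the grip in N (left out, the last holds). Time passes only in rows, so rows that do not move let the fingers close. It gives the time, the measured TCP pose, the force and the opening at its end, in the units of the state.
- manip.sense(): the state, without advancing time (a new reading comes with each control period).
- manip.camera(name): name is "scene" or "top"; returns the picture (420x560x3 uint8, blue, green, red); there is no depth.
- manip.get_calibration(name): a dict with "fx", "fy", "cx", "cy" (pixels), "D" ([k1, k2, p1, p2, k3] as OpenCV has them; the pictures are not rectified), "T" (4x4, takes a point from camera to world coordinates). Camera axes: x right, y down, z forward; pixel columns grow to the right and rows downward; lengths in m; the calibration is good to about 2 mm. A picture is of the moment at which its call begins. get_calibration takes no time and is no camera call.
- manip.sign_off(): hands the job in, once; it reports no verdict.
Trained networks look in the newest picture that a camera, given by its name, has taken for a name from the list of things; names that differ only in an ending like _2 or _b are one class to them, and where a whole thing is asked for, a point or a joint stands for the part that bears it (a point fixed in the world has none). Each returns a list of dicts, best first, with "score" (0 to 1); they miss things now and then, are a little off and sometimes report something else, mostly with a low value. They report only what shows in the picture. A call takes as long as a camera call.
- manip.recognise(camera, name): "point" ([column, row] in pixels, amid what is visible of it).
- manip.outline_of(camera, name): "mask" (420x560 bool, what is visible of it) and "point" ([column, row] in pixels, amid what is visible of it).
The state is a dict: "time_s": time; "qpos": joint angles; "qvel": joint speeds; "tau": joint torques, N m; "position": TCP position; "orientation": TCP orientation; "wrist_force": force on the tool from outside, world axes, zero at the start; "ft_torque": the same for the moment, N m; "finger_gap": finger opening in m.
Only numpy, scipy, OpenCV 4.12 (cv2) and the standard library are available. Lean on these libraries where they do the work, as an engineer would, in place of code of your own. Each camera call takes 0.05 s, during which the arm holds its last target. There are 200 camera calls.

TASK

Press the red plunger on the round wafer stage right in to unlock it, and turn the stage one hole, towards the green marker, until the plunger springs back up and locks in the hole beside the green marker; then let go and move clear. Use only fingertips or the outside of the fingers: press and push without forcing, never take the plunger between the fingers, do not touch the wafer frame, and leave everything else where it is.

Things in the scene. Friction and masses are not known exactly. Their poses are not given: they have to be found in the camera images.
- index_base: Fixed grey round base of the rotary stage, 370 mm across; origin at the centre of its underside on the table, z up along the stage's turning axis. Its flange (26 mm high) shows from 140 to 185 mm radius, with 8 black dots at 163 mm radius, one every 45 degrees, one beside each index hole (the holes themselves are hidden under the stage). At the start the plunger sits in the hole on the -x side of this frame.
- stage (a joint): Angle of the aluminium stage disc (280 mm across, 18 mm thick, top face 68 mm above the table) about its vertical axis, rad: 0 at the start, positive anticlockwise seen from above. Holes every 0.785 rad. Free to turn far past the next hole in either direction while the plunger is held in, with a friction of about 0.12 N m plus slight damping (about 1 to 2 N at the plunger). Locked, it has about 0.013 rad of play either way.
- plunger (a joint): How far the red plunger is in, m: 0 up (locked in a hole), 0.010 fully in. Spring: 3 N to start, 7 N fully in. It holds the stage until 0.006 in. Let go between holes, it stays about 0.006 in and the stage can still be turned, e.g. by pushing the side of its head (about 3 N); at the next hole it springs up by itself and stops the stage. Over 35 N sideways can force the lock.
- knob_top (a point): Centre of the flat top of the red plunger head with its black rubber dot. The head is a cylinder 32 mm across and 18 mm high, on the stage 115 mm from its axis and carried round with it; its axis is vertical. Up, its top is 100 mm above the table (32 mm above the stage's top face) and its underside 14 mm above the stage; fully in, 10 mm lower. A 12 mm stem and a 20 mm brass collar 3 mm high are under it.
- stage_axis (a point): Centre of the stage's top face, on the turning axis, 68 mm above the table (under the wafer frame).
- green_marker: Fixed post with a green cap 30 mm across, top 76 mm above the table, standing on the base's flange 163 mm from the stage's axis, beside the hole to go to: one hole (45 degrees) clockwise or anticlockwise from the start. Origin at the centre of its foot, 26 mm above the table.
- white_marker: The same post with a white cap, beside the hole one step the other way (the wrong one). Origin at the centre of its foot.
- wafer_frame: Loose steel wafer frame with blue film, a disc 169 mm across and 5 mm thick lying on the middle of the stage between three 8 mm dowels, which stand 8 mm above the stage at 90 mm radius; turns with the stage. Origin at the centre of its underside. Not to be touched.
- vial: Loose small jar with a blue cap, 22 mm across, 42 mm high, standing on the far (+x) side of the base's flange. Origin at its foot. Leave alone.
- waffle_tray: Loose black tray with nine pockets, 100 x 100 x 22 mm. Origin under its centre. Leave alone.
- driver: Loose screwdriver lying on the table, 170 mm long. Leave alone.
- solvent: Loose white bottle with a blue cap, 60 mm across, 130 mm high. Origin at its foot. Leave alone.
- loupe: Loose black eye loupe, 52 mm across, 34 mm high. Origin at its foot. Leave alone.
- pot: Loose white bowl, 80 mm across, 50 mm high. Origin at its foot. Leave alone.
- gauge_block: Loose brass block, 60 x 35 x 25 mm. Origin under its centre. Leave alone.

How it is judged (in metres and radians):
On the way, in this order (a step that is already met when the one before it is completed fails the run):
1. the plunger is pressed in, past the locking depth (value of joint plunger above 0.007 m), for 0.05 s.
2. the stage is turned more than half way to a neighbouring hole ((value of joint stage above 0.45 rad or value of joint stage below -0.45 rad)), for 0.02 s.
At the end, for the whole second after the job is handed in: The stage has turned one hole (0.785 rad, within 0.035) so that the plunger stands within 60 mm of the green marker, the plunger is up (less than 2 mm in), the stage is at rest and the wafer frame lies within 8 mm of where it was on the axis (value of joint plunger below 0.002 m and (value of joint stage between 0.75 and 0.82 rad or value of joint stage between -0.82 and -0.75 rad) and horizontal distance between knob_top and green_marker below 0.06 m and velocity of joint stage between -0.02 and 0.02 rad/s and distance of wafer_frame from where it was at the start of the episode below 0.008 m); the robot touches nothing.
It fails at once if the plunger is taken between the fingers (the jaws stand astride its head) (horizontal distance between the grasp point and knob_top below 0.012 m and z of the grasp point in the frame of knob_top below 0.012 m).
It fails at once if the plunger is forced or squeezed (more than 45 N) (contact force between the fingers and plunger above 45 N).
It fails at once if the wafer frame is touched by the robot, lifted or shifted on the stage (8 mm) (contact force between any of the fingers, the arm and wafer_frame above 0.5 N or distance of wafer_frame from where it was at the start of the episode above 0.008 m).
It fails at once if a bystander is moved by more than 15 mm (distance of any of vial, waffle_tray, driver, solvent, loupe, pot, gauge_block from where it was at the start of the episode above 0.015 m).
It fails at once if the stage is turned past the next hole by more than a third of a step (value of joint stage above 1.05 rad or value of joint stage below -1.05 rad).
It also fails if it takes over 45 s, if anything falls off the work surface, if the arm or the gripper's body presses on something with over 40 N, if the wrist force passes 120 N, or if a joint passes its speed limit or range.

## Working session

There is one attempt and no reset: what is moved stays moved. The work goes in short steps, Python scripts to look and compute and a tool call to move; the robot and the scene stay as the last step left them, time stands still between calls to the robot, and variables do not carry over. Pictures are saved under pics/ and viewed, about 8 in all and at most 12, crops included, and the job is handed in when it is done.

Besides the shell and the picture viewer there is one more tool, called by a JSON object that holds its "name" and its "arguments", one argument or row to a line. servo_tool: Moves the arm, as the interface text tells. Its arguments: {"type":"object","properties":{"commands":{"type":"array","items":{"type":"number"}},"gripper":{"type":"number"},"squeeze":{"type":"number"}},"required":["commands"]}

```bash
mkdir -p pics; cat > h.py <<'E'
import numpy as np, cv2
from cell import manip
def cal(n):
    c=manip.get_calibration(n); K=np.array([[c['fx'],0,c['cx']],[0,c['fy'],c['cy']],[0,0,1.]])
    return K,np.array(c['D'],float),np.array(c['T'])
def ray(n,p):
    K,D,T=cal(n); u=cv2.undistortPoints(np.array([[p]],float),K,D)[0,0]
    d=T[:3,:3]@np.array([u[0],u[1],1]); return T[:3,3],d/np.linalg.norm(d)
def atz(n,p,z):
    o,d=ray(n,p); return o+d*(z-o[2])/d[2]
def tri(p1,p2):
    A=np.zeros((3,3));b=np.zeros(3);R=[ray('scene',p1),ray('top',p2)]
    for o,d in R:
        P=np.eye(3)-np.outer(d,d);A+=P;b+=P@o
    x=np.linalg.solve(A,b); return x,[np.linalg.norm((np.eye(3)-np.outer(d,d))@(x-o)) for o,d in R]
E
python3 - <<'E'
from h import *
s=manip.sense(); print(s['time_s'],s['position'],np.round(s['orientation'],3).tolist(),s['finger_gap'])
im={}
for n in('scene','top'):
    im[n]=manip.camera(n); cv2.imwrite(f'pics/{n}1.png',im[n]); print(n,np.round(cal(n)[2],3).tolist())
for o,h in(('knob_top',.1),('green_marker',.076),('white_marker',.076),('wafer_frame',.073),('vial',.068),('solvent',.13),('pot',.05)):
    P={}
    for n in im:
        r=manip.recognise(n,o); print(o,n,[(np.round(q['point'],1).tolist(),round(q['score'],2),np.round(atz(n,q['point'],h),3).tolist()) for q in r[:2]])
        if r:P[n]=r[0]['point']
    if len(P)==2: print('  tri',tri(P['scene'],P['top']))
print(manip.sense()['time_s'])
E
```

```text
0.0 [0.16057982 0.62936199 0.22169056] [[0.247, 0.969, -0.0], [0.969, -0.247, -0.002], [-0.002, 0.0, -1.0]] 0.08672832507472791
scene [[0.611, 0.497, -0.616, 1.365], [0.791, -0.372, 0.485, -0.635], [0.011, -0.784, -0.621, 0.846], [0.0, 0.0, 0.0, 1.0]]
top [[0.106, -0.973, 0.204, 0.357], [-0.994, -0.103, 0.025, -0.029], [-0.003, -0.205, -0.979, 1.265], [0.0, 0.0, 0.0, 1.0]]
knob_top scene []
knob_top top [([270.7, 236.9], 0.64, [0.521, 0.009, 0.1])]
green_marker scene [([309.8, 181.1], 0.41, [0.561, 0.118, 0.076]), ([292.2, 229.3], 0.25, [0.712, -0.079, 0.076])]
green_marker top [([225.1, 223.1], 0.59, [0.546, 0.123, 0.076])]
  tri (array([0.54932359, 0.1260464 , 0.06559577]), [np.float64(0.002105065771296016), np.float64(0.0021050657712959283)])
white_marker scene [([244.6, 196.1], 0.66, [0.5, -0.101, 0.076]), ([342.4, 156.2], 0.64, [0.513, 0.317, 0.076])]
white_marker top [([314.7, 254.2], 0.47, [0.494, -0.099, 0.076])]
  tri (array([ 0.49514505, -0.09863337,  0.07208224]), [np.float64(0.0007792616921175436), np.float64(0.0007792616921174735)])
wafer_frame scene [([293.2, 208.3], 0.
[... 169 characters left out ...]
0.01515684,  0.07136904]), [np.float64(0.0023989332212172756), np.float64(0.0023989332212172466)])
vial scene []
vial top [([269.8, 235.4], 0.23, [0.529, 0.013, 0.068])]
solvent scene [([395.4, 173.1], 0.78, [0.748, 0.316, 0.13])]
solvent top [([121.6, 160.5], 0.66, [0.661, 0.379, 0.13])]
  tri (array([0.68363228, 0.40841048, 0.05643806]), [np.float64(0.0038937921130965804), np.float64(0.003893792113096549)])
pot scene [([152.3, 287.9], 0.85, [0.65, -0.482, 0.05])]
pot top [([471.0, 219.0], 0.84, [0.625, -0.476, 0.05]), ([120.2, 161.9], 0.48, [0.679, 0.41, 0.05])]
  tri (array([ 0.63002123, -0.48056558,  0.02978066]), [np.float64(0.0025521525775420465), np.float64(0.002552152577541985)])
0.8
```

View pics/scene1.png

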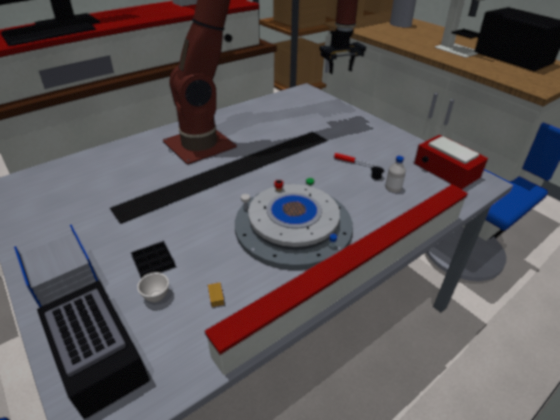

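View pics/top1.png

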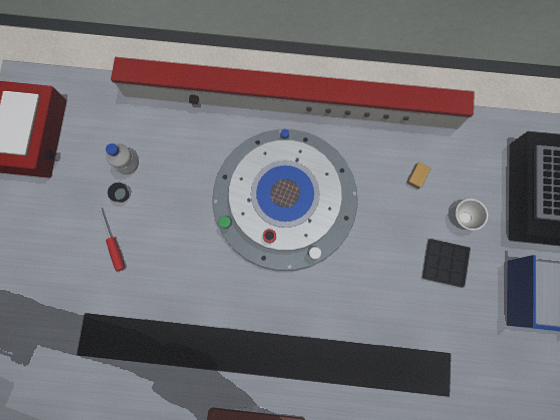

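The scene view shows the red knob near (279,184), the green cap at (310,182) and the white cap at (245,199). The top view shows the knob at (270,236), green at (225,222), white at (315,254) and the stage centre near (286,195). Green is clockwise of the knob seen from above, so the stage angle goes negative. I'll refine these positions by colour.

```bash
cat >> h.py <<'E'
def col(n,im,hue,box,smin=110):
    h=cv2.cvtColor(im,cv2.COLOR_BGR2HSV); x0,x1,y0,y1=box
    d=np.abs((h[...,0].astype(int)-hue+90)%180-90)<12
    m=d&(h[...,1]>smin)&(h[...,2]>40); k=np.zeros_like(m); k[y0:y1,x0:x1]=1; m&=k
    ys,xs=np.nonzero(m); return np.array([(xs.min()+xs.max())/2,(ys.min()+ys.max())/2]),np.array([xs.mean(),ys.mean()]),len(xs),(np.ptp(xs)+1,np.ptp(ys)+1)
E
python3 - <<'E'
from h import *
s=cv2.imread('pics/scene1.png');t=cv2.imread('pics/top1.png')
for nm,hue,bs,bt in(('knob',0,(265,292,172,196),(255,285,222,250)),('green',65,(298,322,172,192),(212,238,210,236)),('film',112,(260,325,185,232),(250,322,155,227))):
    a=col('scene',s,hue,bs);b=col('top',t,hue,bt); print(nm,a,b)
    for z in(.1,.092,.076,.073): print(z,atz('scene',a[0],z).round(4),atz('top',b[0],z).round(4))
    print(' tri',tri(a[0],b[0]))
cv2.imwrite('pics/c1.png',np.hstack([cv2.resize(s[165:225,235:345],None,fx=4,fy=4,interpolation=2)[:240,:400],cv2.resize(t[205:265,215:325],None,fx=4,fy=4,interpolation=2)[:240,:400]]))
E
```

```text
knob (array([278.5, 185. ]), array([278.41071429, 184.76785714]), 56, (np.int64(8), np.int64(9))) (array([269., 235.]), array([269.23076923, 235.81538462]), 65, (np.int64(13), np.int64(13)))
0.1 [0.5428 0.0008 0.1   ] [0.5252 0.0135 0.1   ]
0.092 [0.534  0.0076 0.092 ] [0.5264 0.0137 0.092 ]
0.076 [0.5164 0.0212 0.076 ] [0.5287 0.0143 0.076 ]
0.073 [0.5131 0.0238 0.073 ] [0.5292 0.0144 0.073 ]
 tri (array([0.5270664 , 0.01356831, 0.0855195 ]), [np.float64(0.0004922790786088772), np.float64(0.0004922790786089041)])
green (array([310., 181.]), array([309.80555556, 180.83333333]), 36, (np.int64(7), np.int64(7))) (array([224.5, 221.5]), array([224.25490196, 221.48039216]), 102, (np.int64(12), np.int64(12)))
0.1 [0.586  0.0954 0.1   ] [0.5462 0.1218 0.1   ]
0.092 [0.5776 0.1032 0.092 ] [0.5475 0.1229 0.092 ]
0.076 [0.5609 0.1189 0.076 ] [0.5501 0.1249 0.076 ]
0.073 [0.5578 0.1218 0.073 ] [0.5506 0.1253 0.073 ]
 tri (array([0.55188514, 0.12651984, 0.06756291]), [np.float64(0.0006135633427477977), np.float64(0.0006135633427479257)])
film (array([293.5, 209. ]), array([293.77099237, 209.43256997]), 786, (np.int64(46), np.int64(29))) (array([284.5, 193. ]), array([284.77307275, 193.08414767]), 1842, (np.int64(58), np.int64(55)))
0.1 [ 0.665  -0.0373  0.1   ] [ 0.6301 -0.0124  0.1   ]
0.092 [ 0.6575 -0.0309  0.092 ] [ 0.632  -0.0123  0.092 ]
0.076 [ 0.6425 -0.018   0.076 ] [ 0.6358 -0.0121  0.076 ]
0.073 [ 0.6397 -0.0156  0.073 ] [ 0.6365 -0.012   0.073 ]
 tri (array([ 0.63689296, -0.01246142,  0.06972063]), [np.float64(0.0005881516696366106), np.float64(0.0005881516696364144)])
```

View pics/c1.png

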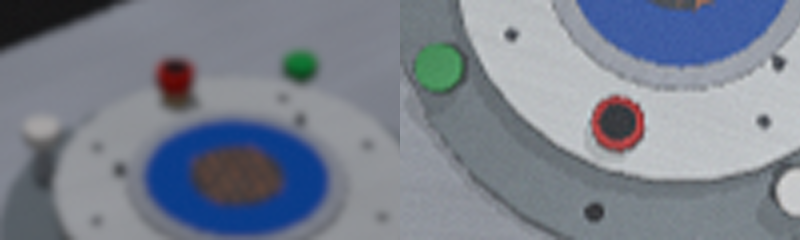

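{"name": "servo_tool", "arguments": {
  "commands": [0,0,-2,0],
  "gripper": 255,
  "squeeze": 10
}}

```text
time_s: 0.88
position: [0.1603, 0.6281, 0.2388]
orientation: [[0.247, 0.969, -0.001], [0.969, -0.247, -0.006], [-0.006, 0.0, -1.0]]
wrist_force: [-0.2, 0.5, -1.8]
finger_gap: 0.0849
```

Checks: the knob is at (0.523, 0.0125), radius 116 mm. Green is at radius 162 mm and 45° clockwise. The axis is at (0.6365, -0.012). Approaching.

{"name": "servo_tool", "arguments": {
  "commands": [-2.8,2.8,0,0,-2.8,2.8,0,0,-2.8,2.8,0,0,-2.8,2.8,0,0,-2.8,2.8,0,0,-2.8,2.8,0,0,-2.8,2.8,0,0,-2.8,2.8,0,0,-2.8,2.8,0,0]
}}

```text
time_s: 1.63
position: [0.3432, 0.3215, 0.2428]
orientation: [[0.247, 0.969, 0.0], [0.969, -0.247, 0.001], [0.001, 0.0, -1.0]]
wrist_force: [0.9, -0.3, -0.7]
finger_gap: 0.0282
```

{"name": "servo_tool", "arguments": {
  "commands": [-2.8,2.8,0,0,-2.8,2.8,0,0,-2.8,2.8,0,0,-2.8,2.8,0,0,-2.8,2.8,0,0,-2.8,2.8,0,0,-2.8,2.8,0,0,-2.8,2.8,0,0,0,0,0,0]
}}

```text
time_s: 2.38
position: [0.5069, 0.043, 0.2432]
orientation: [[0.256, 0.967, 0.003], [0.967, -0.256, -0.002], [-0.001, 0.003, -1.0]]
wrist_force: [0.3, 0.3, -0.1]
finger_gap: 0.0006
```

{"name": "servo_tool", "arguments": {
  "commands": [-1.27,1.17,1,-0.042,-1.27,1.17,2,0,0,0,2.5,0,0,0,2.5,0,0,0,2.5,0,0,0,1.0,0,0,0,0.6,0,0,0,0,0,0,0,0,0]
}}

```text
time_s: 3.13
position: [0.5218, 0.0209, 0.1225]
orientation: [[0.206, 0.978, 0.001], [0.978, -0.206, 0.0], [0.0, 0.001, -1.0]]
wrist_force: [0.5, 0.1, 1.1]
finger_gap: 0.0004
```

```bash
python3 - <<'E'
from h import *
s=manip.sense(); print(s['position'],s['wrist_force'])
a=manip.camera('scene');t=manip.camera('top')
f=lambda i,y,x:cv2.resize(i[y:y+70,x:x+80],None,fx=5,fy=5,interpolation=2)
cv2.imwrite('pics/c2.png',np.hstack([f(a,140,245),f(t,195,225)]))
for n in('scene','top'):
    K,D,T=cal(n);Ti=np.linalg.inv(T);print(n,cv2.projectPoints(s['position'][None].astype(float),cv2.Rodrigues(Ti[:3,:3])[0],Ti[:3,3],K,D)[0].ravel())
E
```

```text
[0.52184094 0.02094307 0.12254979] [0.53714682 0.13504348 1.07594632]
scene [279.58102401 173.97515573]
top [265.42155276 234.68655411]
```

View pics/c2.png

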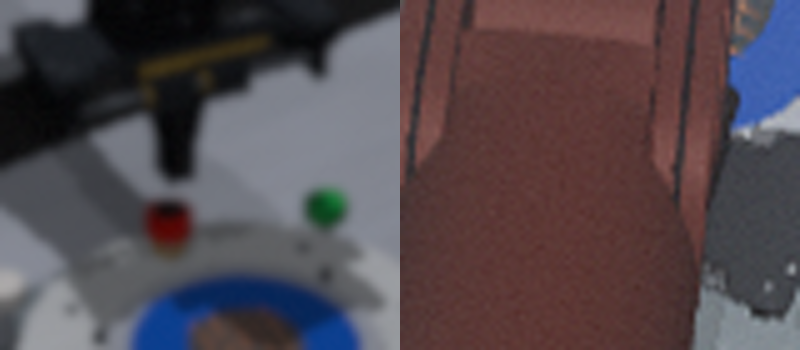

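The closed fingertips at (280,175) sit slightly to the right of the knob top at about (278.5,181) in the scene view, which matches the measured +8 mm y offset. I'll correct that and lower to just above the knob.

{"name": "servo_tool", "arguments": {
  "commands": [-0.4,0.15,0,0,-0.4,0.15,0,0,0,0,0.7,0,0,0,0.7,0,0,0,0,0,0,0,0,0]
}}

```text
time_s: 3.73
position: [0.522, 0.0124, 0.1068]
orientation: [[0.206, 0.978, -0.001], [0.978, -0.206, -0.001], [-0.001, -0.001, -1.0]]
wrist_force: [-0.2, -0.3, -0.4]
finger_gap: 0.0006
```

{"name": "servo_tool", "arguments": {
  "commands": [0,0,0.4,0,0,0,0.3,0,0,0,0.3,0,0,0,0,0,0,0,0,0]
}}

```text
time_s: 4.15
position: [0.5227, 0.0125, 0.0977]
orientation: [[0.206, 0.979, 0.0], [0.979, -0.206, 0.0], [0.0, 0.0, -1.0]]
wrist_force: [-0.5, 0.2, 3.5]
finger_gap: 0.0001
```

Contact at 3.5 N, at the expected height. Pressing in.

{"name": "servo_tool", "arguments": {
  "commands": [0,0,0.3,0,0,0,0.3,0,0,0,0.2,0,0,0,0.1,0,0,0,0,0,0,0,0,0]
}}

```text
time_s: 4.65
position: [0.5231, 0.0128, 0.0902]
orientation: [[0.206, 0.978, 0.001], [0.978, -0.206, 0.002], [0.002, 0.0, -1.0]]
wrist_force: [-9.3, -0.1, 25.3]
finger_gap: 0.0006
```

{"name": "servo_tool", "arguments": {
  "commands": [0,0,-0.07,0,0,0,0,0,0.3,0.01,0,0.026,0.6,0.02,0,0.0524,0.6,0.02,0,0.0524,0,0,0,0]
}}

```text
time_s: 5.15
position: [0.5276, 0.0287, 0.0903]
orientation: [[0.334, 0.943, 0.001], [0.943, -0.334, 0.002], [0.002, 0.001, -1.0]]
wrist_force: [-4.3, 3.0, 17.2]
finger_gap: 0.0005
```

```bash
python3 - <<'E'
from h import *
a=manip.camera('scene');t=manip.camera('top')
f=lambda i,y,x:cv2.resize(i[y:y+70,x:x+80],None,fx=5,fy=5,interpolation=2)
cv2.imwrite('pics/c3.png',np.hstack([f(a,155,245),f(t,195,225)]))
E
```

```text
(no output)
```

View pics/c3.png

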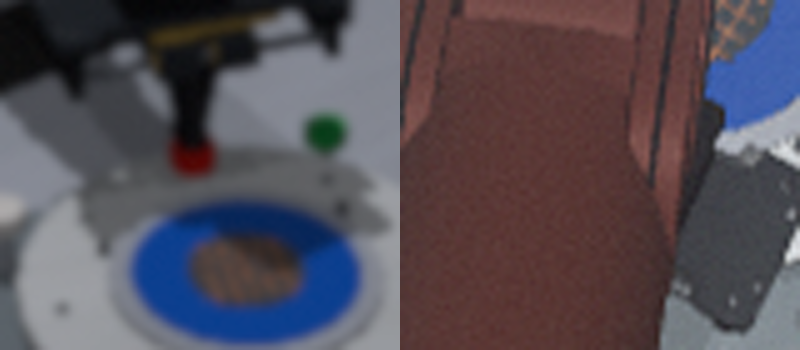

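The knob at scene (284,186) follows the fingertips. They have moved about 8° round at radius 116 mm. Continuing.

{"name": "servo_tool", "arguments": {
  "commands": [0.6,0.03,0,0.0524,0.6,0.03,0,0.0524,0.6,0.03,0,0.0524,0.6,0.03,0,0.0524,0.6,0.03,0,0.0524,0,0,0,0]
}}

```text
time_s: 5.75
position: [0.542, 0.0557, 0.0904]
orientation: [[0.566, 0.824, 0.001], [0.824, -0.566, 0.002], [0.003, -0.0, -1.0]]
wrist_force: [-3.6, 4.9, 15.6]
finger_gap: 0.0005
```

{"name": "servo_tool", "arguments": {
  "commands": [0.6,0.03,0,0.0524,0.6,0.03,0,0.0524,0.6,0.03,0,0.0524,0.6,0.03,0,0.0524,0.6,0.03,0,0.0524,0,0,0,0]
}}

```text
time_s: 6.25
position: [0.5628, 0.078, 0.0904]
orientation: [[0.76, 0.65, 0.002], [0.65, -0.76, 0.003], [0.003, -0.001, -1.0]]
wrist_force: [-4.9, 6.4, 16.0]
finger_gap: 0.0008
```

```bash
python3 - <<'E'
from h import *
a=manip.camera('scene');t=manip.camera('top')
f=lambda i,y,x:cv2.resize(i[y:y+70,x:x+80],None,fx=5,fy=5,interpolation=2)
cv2.imwrite('pics/c4.png',np.hstack([f(a,155,255),f(t,195,225)]))
E
```

```text
(no output)
```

View pics/c4.png

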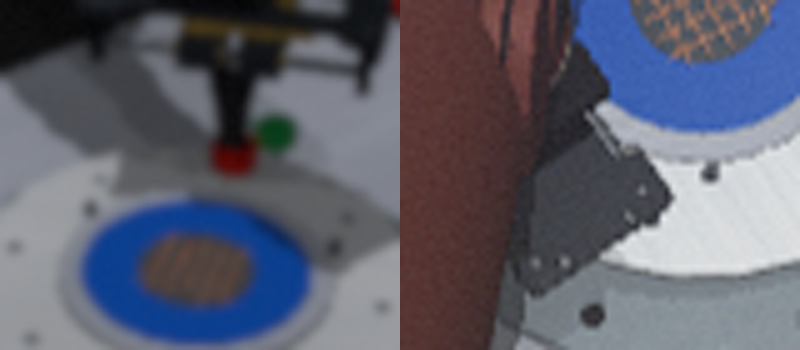

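The fingertips are still on the knob at scene (302,186), about 38° round, so the plunger is out of its hole and near green. I'll lift off, go behind the knob and finish by pushing the side of its head.

{"name": "servo_tool", "arguments": {
  "commands": [0,0,-0.3,0,0,0,-0.7,0,0,0,-1.5,0,0,0,-1,0,0,0,0,0.08,-1.5,0,0,0,-1.5,0,0,0,-1.5,0,0,0,0,0,0,0,0,0,0,0]
}}

```text
time_s: 7.18
position: [0.5249, 0.0483, 0.1245]
orientation: [[0.81, 0.587, 0.0], [0.587, -0.81, 0.001], [0.001, -0.0, -1.0]]
wrist_force: [-0.3, 0.6, 1.0]
finger_gap: 0.0005
```

```bash
python3 - <<'E'
from h import *
a=manip.camera('scene');t=manip.camera('top')
f=lambda i,y,x:cv2.resize(i[y:y+70,x:x+80],None,fx=5,fy=5,interpolation=2)
cv2.imwrite('pics/c5.png',np.hstack([f(a,155,255),f(t,195,215)]))
print(manip.sense()['position'])
try:
    c=col('scene',a,0,(285,325,165,200));print(c);print(atz('scene',c[0],.083))
    c=col('top',t,0,(215,290,205,245),150);print(c);print(atz('top',c[0],.094))
except Exception as e: print(e)
E
```

```text
[0.52553047 0.04900999 0.1244827 ]
(array([301. , 185.5]), array([300.94642857, 185.17857143]), 56, (np.int64(9), np.int64(8)))
[0.56992253 0.07196461 0.083     ]
zero-size array to reduction operation minimum which has no identity
```

View pics/c5.png

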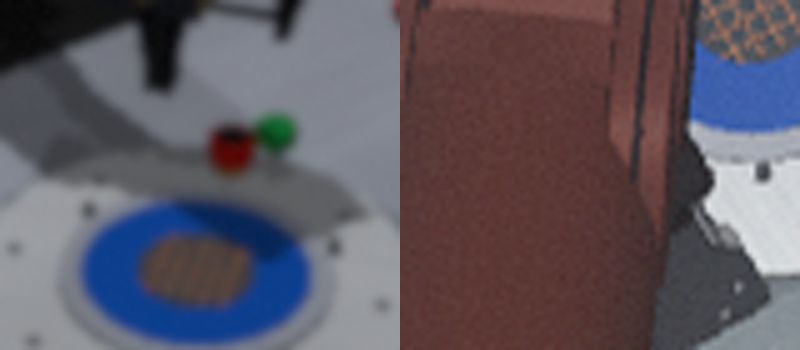

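The knob at scene (301,185) stayed put, and the fingertips at about (287,171) are clear behind it. Lowering beside it.

{"name": "servo_tool", "arguments": {
  "commands": [0,0,1.5,0,0,0,1.5,0,0,0,0.9,0,0,0,0,0,0,0,0,0]
}}

```text
time_s: 7.7
position: [0.5251, 0.0485, 0.0851]
orientation: [[0.809, 0.588, -0.001], [0.588, -0.809, -0.001], [-0.001, 0.0, -1.0]]
wrist_force: [0.1, -0.6, -0.0]
finger_gap: 0.0006
```

{"name": "servo_tool", "arguments": {
  "commands": [0.5,0,0,0,0.4,0,0,0,0.3,0,0,0,0.3,0,0,0,0.2,0,0,0,0,0,0,0]
}}

```text
time_s: 8.2
position: [0.5393, 0.059, 0.0854]
orientation: [[0.809, 0.588, 0.0], [0.588, -0.809, -0.0], [0.0, 0.0, -1.0]]
wrist_force: [-0.1, 0.4, 0.6]
finger_gap: 0.0003
```

{"name": "servo_tool", "arguments": {
  "commands": [0.2,0,0,0,0.2,0,0,0,0.2,0,0,0,0.2,0,0,0,0,0,0,0]
}}

```text
time_s: 8.62
position: [0.5452, 0.0635, 0.0851]
orientation: [[0.809, 0.588, -0.001], [0.588, -0.809, -0.0], [-0.0, -0.0, -1.0]]
wrist_force: [-0.4, 0.3, -0.7]
finger_gap: 0.0003
```

{"name": "servo_tool", "arguments": {
  "commands": [0.15,0,0,0,0.15,0,0,0,0,0,0,0]
}}

```text
time_s: 8.87
position: [0.5477, 0.0653, 0.0852]
orientation: [[0.809, 0.588, -0.0], [0.588, -0.809, -0.0], [-0.0, -0.0, -1.0]]
wrist_force: [0.4, -0.6, -0.2]
finger_gap: 0.0007
```

No contact force yet, though the tip should be close. Checking before going further.

```bash
python3 - <<'E'
from h import *
a=manip.camera('scene')
cv2.imwrite('pics/c6.png',cv2.resize(a[155:205,265:335],None,fx=8,fy=8,interpolation=2))
c=col('scene',a,0,(285,325,165,200));print(c);print(atz('scene',c[0],.083), atz('scene',c[0],.090)); print(manip.sense()['wrist_force'])
E
```

```text
(array([302., 185.]), array([301.96610169, 185.22033898]), 59, (np.int64(11), np.int64(9)))
[0.56973625 0.07635238 0.083     ] [0.57702937 0.06982812 0.09      ]
[0.01021754 0.28626404 0.3899314 ]
```

View pics/c6.png

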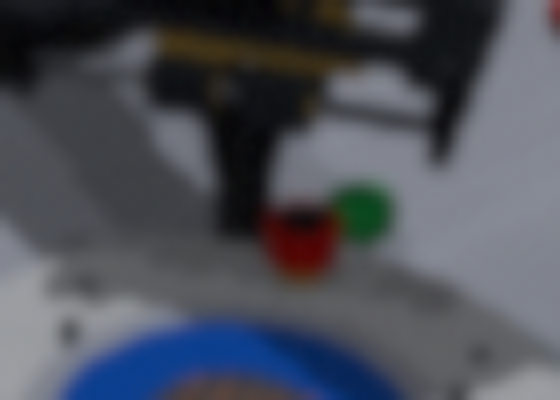

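The fingertip, at about (295,182), is against the knob's left side at (302,185). The knob has moved about 1 px, so it appears to be creeping along at low force. Continuing in small steps.

{"name": "servo_tool", "arguments": {
  "commands": [0.15,0,0,0,0.15,0,0,0,0.15,0,0,0]
}}

```text
time_s: 9.17
position: [0.5511, 0.0678, 0.0852]
orientation: [[0.809, 0.588, -0.001], [0.588, -0.809, 0.0], [-0.0, -0.0, -1.0]]
wrist_force: [-3.6, 0.6, 1.0]
finger_gap: 0.0005
```

```bash
python3 - <<'E'
from h import *
a=manip.camera('scene')
c=col('scene',a,0,(285,325,165,200));print(c);print(atz('scene',c[0],.083)); print(manip.sense()['wrist_force'])
E
```

```text
(array([303.5, 185.5]), array([303.31578947, 185.36842105]), 57, (np.int64(10), np.int64(8)))
[0.57477719 0.07846479 0.083     ]
[-1.65003357  0.09599615 -0.51982906]
```

{"name": "servo_tool", "arguments": {
  "commands": [0.15,0,0,0,0.15,0,0,0]
}}

```text
time_s: 9.38
position: [0.5539, 0.0695, 0.0853]
orientation: [[0.809, 0.588, 0.0], [0.588, -0.809, 0.0], [0.0, 0.0, -1.0]]
wrist_force: [-2.5, -0.3, 0.2]
finger_gap: 0.0003
```

{"name": "servo_tool", "arguments": {
  "commands": [0.15,0,0,0,0.1,0,0,0]
}}

```text
time_s: 9.55
position: [0.5562, 0.071, 0.0854]
orientation: [[0.809, 0.588, 0.001], [0.588, -0.809, -0.0], [0.0, 0.0, -1.0]]
wrist_force: [-1.6, -0.4, 0.2]
finger_gap: 0.0005
```

{"name": "servo_tool", "arguments": {
  "commands": [0.1,0,0,0,0.1,0,0,0]
}}

```text
time_s: 9.72
position: [0.5577, 0.0722, 0.0853]
orientation: [[0.809, 0.588, 0.0], [0.588, -0.809, 0.0], [0.0, 0.0, -1.0]]
wrist_force: [-1.5, 0.3, 0.3]
finger_gap: 0.0005
```

```bash
python3 - <<'E'
from h import *
a=manip.camera('scene')
cv2.imwrite('pics/c7.png',cv2.resize(a[155:205,265:335],None,fx=8,fy=8,interpolation=2))
c=col('scene',a,0,(285,325,165,200));print(c);print(atz('scene',c[0],.083)); print(manip.sense()['wrist_force'])
E
```

```text
(array([305.5, 185. ]), array([305.51612903, 184.82258065]), 62, (np.int64(10), np.int64(9)))
[0.57654489 0.08547078 0.083     ]
[-1.12990885 -0.48276591  0.92140473]
```

View pics/c7.png

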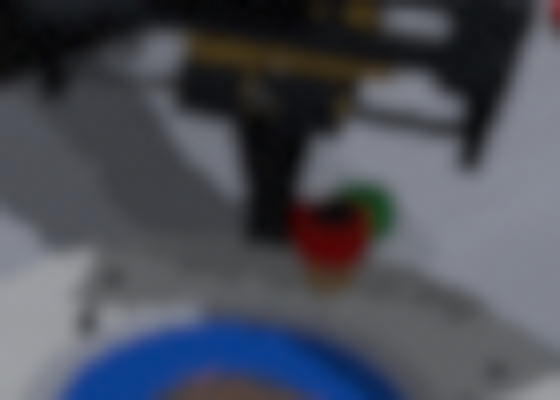

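The knob at scene (306,185) is now in front of green and moving with about 1.5 N. It hasn't hit the stop yet, so I'll keep stepping.

{"name": "servo_tool", "arguments": {
  "commands": [0.1,0,0,0,0.05,0,0,0]
}}

```text
time_s: 9.93
position: [0.5581, 0.0724, 0.0852]
orientation: [[0.809, 0.587, -0.001], [0.587, -0.809, -0.001], [-0.001, -0.0, -1.0]]
wrist_force: [-7.1, -1.9, 4.5]
finger_gap: 0.0006
```

{"name": "servo_tool", "arguments": {
  "commands": [0.1,0,0,0,0,0,0,0]
}}

```text
time_s: 10.1
position: [0.5583, 0.0725, 0.0851]
orientation: [[0.81, 0.587, -0.003], [0.587, -0.81, -0.001], [-0.003, -0.001, -1.0]]
wrist_force: [-8.4, -3.0, 5.8]
finger_gap: 0.0003
```

The stage has stopped: force rose to 9 N with no further motion. I'll back off, lift and move clear to check.

{"name": "servo_tool", "arguments": {
  "commands": [-0.5,0,0,0,-1,0,0,0,-2,0,0,0,0,0,-1.5,0,0,0,-2.5,0,0,0,-2.5,0,0,0,-2.5,0,0,0,-2.5,0,0,0,-1,0,0,0,0,0]
}}

```text
time_s: 10.93
position: [0.5323, 0.0529, 0.2126]
orientation: [[0.809, 0.588, 0.004], [0.588, -0.809, 0.002], [0.005, 0.001, -1.0]]
wrist_force: [0.2, -0.1, -0.0]
finger_gap: 0.0005
```

{"name": "servo_tool", "arguments": {
  "commands": [0,-2.5,0,0,0,-3,0,0,0,-3,0,0,0,-3,0,0,0,-3,0,0,0,-3,0,0,0,-3,0,0,0,-3,0,0,0,-1,0,0,0,0,0,0]
}}

```text
time_s: 11.77
position: [0.3849, 0.2531, 0.2088]
orientation: [[0.806, 0.592, -0.001], [0.592, -0.806, -0.001], [-0.002, -0.0, -1.0]]
wrist_force: [0.2, 0.3, 0.2]
finger_gap: -0.0001
```

```bash
python3 - <<'E'
from h import *
a=manip.camera('scene');t=manip.camera('top')
f=lambda i,y,x:cv2.resize(i[y:y+80,x:x+80],None,fx=5,fy=5,interpolation=2)
cv2.imwrite('pics/c8.png',np.hstack([f(a,155,255),f(t,180,215)]))
C=np.array([.6365,-.012])
for b,w in(((220,285,200,250),0),):
    try:
        c=col('top',t,0,b);s=col('scene',a,0,(285,325,165,200));print(c,s,tri(s[0],c[0]))
        for p in (c[0],c[1]):
            q=atz('top',p,.1)[:2]; print(q,np.linalg.norm(q-C),np.degrees(np.arctan2(*(q-C)[::-1])))
    except Exception as e: print(e)
w=col('top',t,112,(250,322,155,227));print(w)
E
```

```text
(array([241.5, 211. ]), array([241.96875, 211.375  ]), 64, (np.int64(12), np.int64(13))) (array([306. , 184.5]), array([305.86440678, 184.3220339 ]), 59, (np.int64(9), np.int64(10))) (array([0.57825542, 0.08611849, 0.08572322]), [np.float64(0.0001165092596385907), np.float64(0.00011650925963855726)])
[0.57564145 0.08482407] 0.1143619886636254 122.15132235242281
[0.57485586 0.08360542] 0.11375586298617232 122.81297918681852
(array([284.5, 193. ]), array([284.76872964, 193.11834962]), 1842, (np.int64(58), np.int64(55)))
```

View pics/c8.png

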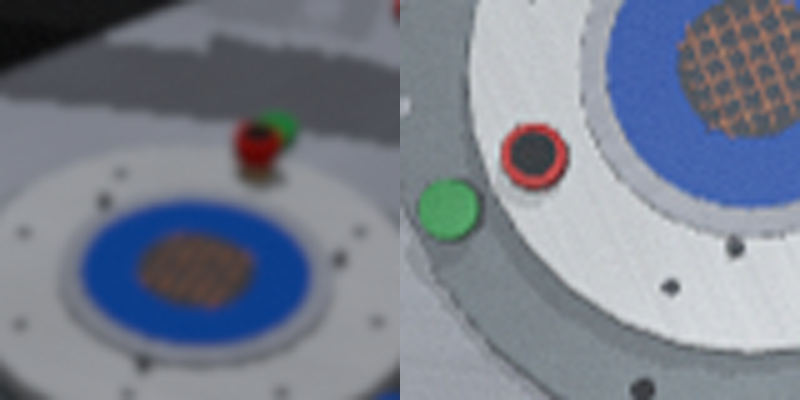

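Knob: scene (306,184), top (242,211), right beside green at top (224,222). Measured the same way as at the start, it has turned 45.0°. Its height is 85.7 mm against 85.5 mm at the start, so the plunger is up. The film centre is unchanged, so I'm handing in.

```bash
python3 -c "
from cell import manip
print(manip.sign_off())"
```

```text
the job is handed in; nothing more can be done
None
```

The stage is turned one hole clockwise and the plunger is back up, locked in the hole beside the green marker. The job is handed in; sign-off reported no verdict.

**What I did:**
- I pressed the plunger fully in with the closed fingertips, which peaked at about 27 N against the 45 N limit.
- I dragged the stage about 38° clockwise while holding the plunger in, then lifted off.
- I finished the turn by pushing the side of the plunger head with the outside of a finger. It stopped at the hole with about 9 N sideways.
- I then backed off and moved clear. The clock read about 12 s.

**Last checks:**
- **Turn:** the knob has moved 45.0° and stands beside the green marker.
- **Plunger:** its triangulated height matches the start within 0.2 mm, so it is up.
- **Wafer frame:** its centre is at the same pixels in the top view as at the start.
- **Robot:** the wrist force is about zero, so it is touching nothing.

**Disagreements:**
- The side push made contact about 5–10 mm later than the finger sizes suggested, so I checked with a picture and went on in small steps.
- The triangulated knob height (about 86 mm) is the middle of the visible red, below the stated 100 mm top. I used it only to compare before and after.
- I did not measure the bystanders again at the end. The arm stayed well clear of them.

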